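# Sweep the offcuts off the work board into the scrap tray

## Task

The sawing is finished: use the fingertips to sweep the three short aluminium offcuts along the raised work board and over its end into the plain, undivided scrap tray that is tucked under that end. Push them, do not pick them up, and leave the long drilled bracket on the board, both trays and everything else on the bench where they are.

Things in the scene. Friction and masses are not known exactly. Their poses are not given: they have to be found in the camera images.
- board: Raised work board, fixed: 18 mm plywood, 240 mm (its x) by 260 mm (its y), on two battens; flat top face 58 mm above the bench. Origin: centre of its footprint, at bench height. A wooden stop strip 18 mm wide and 12 mm high runs along the whole far (+x) edge of the top; the two ends (at y = -130 and +130 mm) and the near edge are open.
- tray: Scrap tray, empty and undivided, dark pressed steel, loose, 0.7 kg: 250 mm (its x) by 130 mm (its y), walls 3 mm thick and 34 mm high. Origin: centre of its underside, on the bench. It stands lengthwise along one end of the board (the +y or the -y end, differs from run to run) in line with the board, with its near wall tucked 12 mm under the board's overhanging edge, so that what goes over that end falls into it.
- stock_box: Stock box of the same size, steel and wall height as the scrap tray, but divided into six compartments with screws, spacers and washers in them; it stands in the same way at the other end of the board. Loose, 1.2 kg. Origin: centre of its underside. Not to be shifted or used for scrap.
- offcut_bar: Aluminium offcut: solid flat bar 40 mm (x) by 25 mm (y) by 8 mm high (z), about 22 g, lying loose on the board at any angle. Origin: its centre.
- offcut_tube: Aluminium offcut: piece of square tube 35 mm long (x), 20 mm wide (y) and 20 mm high (z), open at its ends, about 17 g, lying loose on the board at any angle. Origin: its centre.
- offcut_angle: Aluminium offcut: short piece of 25 by 25 by 4 mm angle, 32 mm long (x); one leg lies flat, the other stands upright along its +y side, 25 mm high; about 16 g, loose on the board at any angle. Origin: centre of its 32 x 25 x 25 mm bounding box, 12.5 mm above the board.
- bracket: The finished bracket: same 25 by 25 by 4 mm aluminium angle but 85 mm long (x), with two drilled holes in each leg; 43 g, loose. It lies on the board close along the stop strip, one leg flat, the other upright on the side next to the strip. Origin: centre of its bounding box, 12.5 mm above the board. Stays where it is.
- solder_spool: Solder spool, upright, 56 mm across and 45 mm high, loose on the bench to the right (-y) of the trays. Origin: centre of its underside. Stays where it is.
- pliers: Pliers with red handles, about 150 mm long and 13 mm high, lying loose on the bench to the left (+y) of the trays. Origin: on the underside near the pivot; x points to the jaws. Stay where they are.
Things that resemble listed ones, but are neither listed nor needed, are in the scene too. What is shaped like the offcut_angle but red or turquoise is not meant.

How it is judged:
At the end, for the whole second after the job is handed in: All three offcuts lie at rest inside the scrap tray (centres within its walls and less than 45 mm above the bench); the bracket is within 15 mm of where it was, and the tray, stock box, solder spool and pliers within 20 mm (x of offcut_bar in the frame of tray between -0.122 and 0.122 m and y of offcut_bar in the frame of tray between -0.062 and 0.062 m and z of each of offcut_bar, offcut_tube, offcut_angle in the frame of tray below 0.045 m and linear speed of each of offcut_bar, offcut_tube, offcut_angle below 0.02 m/s and x of offcut_tube in the frame of tray between -0.122 and 0.122 m and y of offcut_tube in the frame of tray between -0.062 and 0.062 m and x of offcut_angle in the frame of tray between -0.122 and 0.122 m and y of offcut_angle in the frame of tray between -0.062 and 0.062 m and distance of bracket from where it was at the start of the episode below 0.015 m and distance of each of stock_box, solder_spool, pliers, tray from where it was at the start of the episode below 0.02 m); the robot touches nothing.
It fails at once if an offcut is lifted instead of being pushed along the board (its centre rises above the board's top by more than 24 mm for the bar, 26 mm for the tube, 30 mm for the angle) (z of offcut_bar in the frame of board above 0.082 m or z of offcut_tube in the frame of board above 0.084 m or z of offcut_angle in the frame of board above 0.088 m).
It fails at once if the finished bracket is shifted by more than 15 mm (distance of bracket from where it was at the start of the episode above 0.015 m).
It fails at once if the scrap tray or the stock box is shifted by more than 20 mm (distance of any of tray, stock_box from where it was at the start of the episode above 0.02 m).
It fails at once if the solder spool or the pliers are shifted by more than 20 mm (distance of any of solder_spool, pliers from where it was at the start of the episode above 0.02 m).
It also fails if it takes over 58 s, if anything falls off the work surface, if the arm or the gripper's body presses on something with over 40 N, if the wrist force passes 120 N, or if a joint passes its speed limit or range.

## Robot

A 6-joint arm with a two-finger parallel gripper is mounted at the origin on the work surface. World frame = base frame: x ahead of the robot, y to its left, z up, the work surface at z = 0. Lengths are in m, angles in rad, forces in N, time in s.
With the tool pointing down it reaches from about 0.25 to 0.725 m from the base axis. Payload 4 kg.
Tool frame: the origin (TCP) lies at the very end of the fingers, on their centre line; the grasp point (between the pads) lies 19 mm behind it (arm.pinch_z is the distance from the TCP to the grasp point, in m); z points along the fingers, y is the direction in which the jaws open and shut (so a half turn about z gives the same grasp; the last joint's range is limited). The gripper opens to 85 mm and grips with 20 to 120 N. Pads are 22 mm wide; open, the fingers measure 114 mm over their backs; the gripper's body (76 mm by 85 mm) begins 54 mm behind the grasp point. The pads swing forward as they close: fully open they stand 13 mm farther back than shut.
Start: joints at [-1.309, 0.241, 0.005, 1.335, 0, 1.571], TCP at [0.129, -0.483, 0.231] pointing down, gripper open.
Joint ranges: [-2.72, 2.72], [-1.05, 1.87], [-1.09, 1.28], [-1.99, 2.15], [-1.42, 1.44], [-3.14, 3.14]. Speed limits (rad/s): [2.79, 2.79, 3.14, 3.14, 3.14, 3.14].

## Interface

Orientations are given as [roll, pitch, yaw] about the fixed x, y, z axes, in that order (R = Rz(yaw) Ry(pitch) Rx(roll)).
In Python, from workcell import arm gives the robot as it stands.
- The arm moves only by the tool servo_tool, never from a script. Its arguments are lists of equal length, an entry for each row: "offset": the shift along the tool's x, y, z in m, a list of three; "rot": the turn, a rotation vector about the tool's x, y, z in rad, a list of three; "claw": the opening, from -1 (shut) to 1 (fully open). In form: {"offset": [[x, y, z], ...], "rot": [[rx, ry, rz], ...], "claw": [claw, ...]}. A call has 1 to 5 rows; each row is the pose to reach, as a shift and turn from the pose commanded when the call began, along the tool's axes at that moment; what a row does not reach only later rows make up. A row lasts 1/10 s, in which the tool goes at most 50 mm and 8.59 degrees, less where a joint would pass 70% of its speed; a pose out of reach is approached as far as the arm can. A call with a gripper value outside its range is refused whole. The fingers move at their own pace and stop on an object; the grip force is fixed at half the most. Time passes only in rows, so rows that repeat a pose let the fingers close. It gives the time, the measured TCP pose, the force and the opening at its end, in the units of the state.
- arm.observe(): the state, without advancing time (a new reading comes with each control period).
- arm.get_image(name): name is "scene" or "top" or "wrist"; returns the picture (480x640x3 uint8, blue, green, red); there is no depth.
- arm.get_calibration(name): a dict with "fx", "fy", "cx", "cy" (pixels), "distortion" ([k1, k2, p1, p2, k3] as OpenCV has them; the pictures are not rectified), "camera_from_world" (4x4, takes a point from world to camera coordinates); the wrist camera has in their place "tool_from_camera" (4x4, takes a point from camera to tool coordinates, whose origin is the TCP and whose axes are the flange's). Camera axes: x right, y up, looking along -z (the intrinsics and any distortion apply to the point x, -y, -z); pixel columns grow to the right and rows downward; lengths in m; the calibration is good to about 2 mm. A picture is of the moment at which its call begins: read the wrist's pose just before it. get_calibration takes no time and is no camera call.
- arm.hand_in(): hands the job in, once; it reports no verdict.
Trained networks look in the newest picture that a camera, given by its name, has taken for a name from the list of things; names that differ only in an ending like _2 or _b are one class to them, and where a whole thing is asked for, a point or a joint stands for the part that bears it (a point fixed in the world has none). Each returns a list of dicts, best first, with "p" (0 to 1); they miss things now and then, are a little off and sometimes report something else, mostly with a low value. They report only what shows in the picture. A call takes as long as a camera call. They do not tell look-alikes from the thing itself.
- arm.outline_of(camera, label): "mask" (480x640 bool, what is visible of it) and "centre" ([column, row] in pixels, amid what is visible of it).
The state is a dict: "clock": time; "qpos": joint angles; "joint_vel": joint speeds; "joint_efforts": joint torques, N m; "position": TCP position; "eef_rot": TCP orientation; "contact_force": force on the tool from outside, world axes, zero at the start; "moment": the same for the moment, N m; "gripper_width": opening from 0.0 (shut) to 1.0 (fully open).
Only numpy, scipy, OpenCV 4.12 (cv2) and the standard library are available. Lean on these libraries where they do the work, as an engineer would, in place of code of your own. Each camera call takes 0.05 s, during which the arm holds its last target. There are 200 camera calls.

## Working session

There is one attempt and no reset: what is moved stays moved. The work goes in short steps, Python scripts to look and compute and a tool call to move; the robot and the scene stay as the last step left them, time stands still between calls to the robot, and variables do not carry over. Pictures are saved under pics/ and viewed, about 8 in all and at most 12, crops included, and the job is handed in when it is done.

Besides the shell and the picture viewer there is one more tool, called after "Emit:" as name(argument=value, ...) on one line, values as JSON. servo_tool: Moves the arm, as the interface text tells. Its arguments: {"type":"object","properties":{"offset":{"type":"array"},"rot":{"type":"array"},"claw":{"type":"array"}},"required":["offset","rot","claw"]}

```bash
mkdir -p pics; ls
python3 - <<'E'
from workcell import arm
import cv2
s=arm.observe(); print(s)
for n in("top","scene"):
    cv2.imwrite(f"pics/{n}1.png",arm.get_image(n))
    c=arm.get_calibration(n); print(n,c)
for l in("board","tray","stock_box","offcut_bar","offcut_tube","offcut_angle","bracket"):
    try:
        arm_o=arm.outline_of("top",l)
        print(l,[(round(o["p"],2),[int(v) for v in o["centre"]],int(o["mask"].sum())) for o in arm_o][:5])
    except Exception as e: print(l,e)
E
```

```text
pics
{'clock': 0.0, 'qpos': array([-1.30897030e+00,  2.41428374e-01,  3.68045498e-03,  1.33520368e+00,
        2.53588920e-05,  1.57082669e+00]), 'joint_vel': array([-0.00082731, -0.00030859, -0.00012191,  0.00078338, -0.00024068,
       -0.00155323]), 'joint_efforts': array([ 1.05726945e-04, -3.72314858e+01,  2.52410424e+01,  1.68916461e-02,
       -4.48413573e-05,  2.25563917e-05]), 'position': array([ 0.12926014, -0.4823243 ,  0.23038858]), 'eef_rot': array([-3.13943738e+00, -2.52933995e-05,  2.61795610e-01]), 'contact_force': array([-0.03560783, -0.28979181, -0.07098277]), 'moment': array([-0.02958385,  0.05015984, -0.05160912]), 'gripper_width': 0.9991237372681882}
top {'fx': 605.9851924314762, 'fy': 605.9851924314762, 'cx': 318.45470757513635, 'cy': 242.22798526522942, 'distortion': array([-0.08294165,  0.        ,  0.        ,  0.        ,  0.        ]), 'camera_from_world': array([[ 0.02292815, -0.99956066,  0.01878244, -0.01217262],
       [ 0.99462059,  0.0247051 ,  0.10059594, -0.53478377],
       [-0.10101577,  0.01637493,  0.99475006, -1.22501685],
       [ 0.        ,  
[... 177 characters left out ...]
767,  0.        ,  0.        ,  0.        ,  0.        ]), 'camera_from_world': array([[-0.66636374,  0.74550017, -0.01374238,  0.33769804],
       [-0.47414915, -0.4094491 ,  0.77944468,  0.16864214],
       [ 0.57544934,  0.52590961,  0.62632031, -1.72741505],
       [ 0.        ,  0.        ,  0.        ,  1.        ]])}
board [(0.62, [331, 222], 14215)]
tray [(0.85, [235, 219], 6972)]
stock_box [(0.57, [419, 233], 6855)]
offcut_bar [(0.73, [345, 258], 268)]
offcut_tube [(0.77, [299, 236], 166)]
offcut_angle [(0.75, [264, 313], 184), (0.69, [306, 174], 611), (0.6, [321, 210], 192), (0.56, [346, 311], 176), (0.48, [400, 329], 192)]
bracket [(0.58, [304, 172], 631), (0.53, [298, 233], 175)]
```

```bash
cat > h.py <<'E'
from workcell import arm
import cv2, numpy as np
def pix2w(name,uv,z):
    c=arm.get_calibration(name); K=np.array([[c["fx"],0,c["cx"]],[0,c["fy"],c["cy"]],[0,0,1]])
    u=cv2.undistortPoints(np.array(uv,float).reshape(-1,1,2),K,c["distortion"]).reshape(-1,2)
    T=c["camera_from_world"];R=T[:3,:3];o=-R.T@T[:3,3]
    d=np.c_[u[:,0],-u[:,1],-np.ones(len(u))]@R
    return o+d*((z-o[2])/d[:,2])[:,None]
def rect(name,mask,z):
    ys,xs=np.nonzero(mask); P=pix2w(name,np.c_[xs,ys],z)[:,:2]
    return P, cv2.minAreaRect((P*1000).astype(np.float32))
E
python3 - <<'E'
from h import *
im=cv2.imread("pics/top1.png"); cv2.imwrite("pics/topcrop.png",cv2.resize(im[120:360,180:500],(800,600),interpolation=cv2.INTER_CUBIC))
for l,z in(("board",.058),("tray",.034),("stock_box",.034),("offcut_bar",.066),("offcut_tube",.078),("offcut_angle",.07),("bracket",.07)):
    for o in arm.outline_of("top",l)[:4]:
        P,r=rect("top",o["mask"],z); print(l,round(o["p"],2),P.mean(0).round(3),np.round(r[1],0),round(r[2],1),np.round(cv2.boxPoints(r)).astype(int).tolist())
E
```

```text
board 0.62 [ 0.572 -0.019] [263. 247.] 85.9 [[443, -139], [690, -156], [708, 106], [462, 123]]
tray 0.85 [0.584 0.174] [135. 255.] 86.0 [[454, 108], [708, 91], [718, 225], [463, 243]]
stock_box 0.57 [ 0.559 -0.206] [133. 256.] 85.4 [[429, -256], [684, -276], [694, -143], [439, -123]]
offcut_bar 0.73 [ 0.496 -0.053] [41. 26.] 53.4 [[473, -63], [494, -78], [519, -45], [498, -29]]
offcut_tube 0.77 [0.547 0.038] [20. 34.] 64.7 [[527, 36], [557, 22], [566, 40], [535, 55]]
offcut_angle 0.75 [0.394 0.101] [24. 32.] 28.4 [[376, 109], [391, 81], [412, 92], [397, 120]]
offcut_angle 0.69 [0.663 0.031] [84. 30.] 88.3 [[646, -11], [677, -12], [679, 72], [649, 73]]
offcut_angle 0.6 [ 0.593 -0.002] [25. 31.] 68.0 [[574, -8], [603, -20], [612, 4], [583, 15]]
offcut_angle 0.56 [ 0.392 -0.06 ] [25. 30.] 69.1 [[374, -67], [402, -77], [410, -54], [383, -43]]
bracket 0.58 [0.662 0.032] [85. 31.] 89.8 [[647, -11], [678, -11], [678, 74], [647, 74]]
bracket 0.53 [0.548 0.039] [20. 36.] 62.0 [[528, 39], [560, 22], [569, 39], [537, 56]]
```

View pics/topcrop.png

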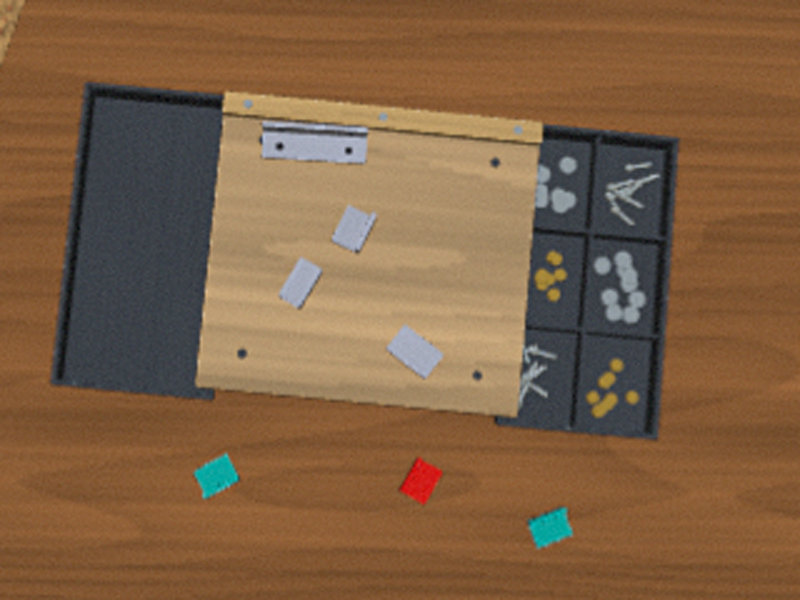

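View pics/scene1.png

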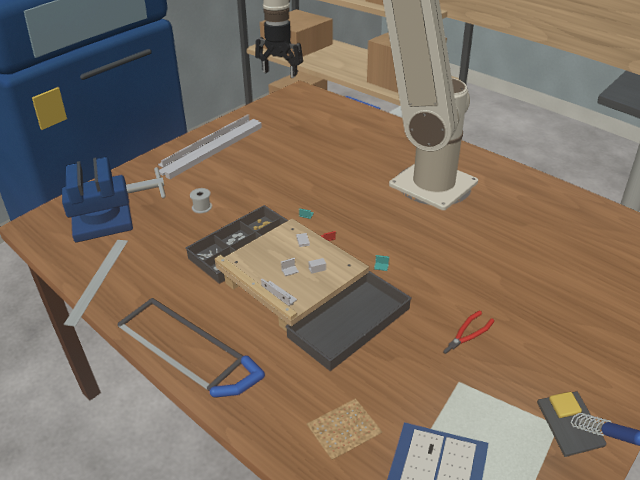

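The scrap tray (dark, empty) is at the +y end and the stock box at the -y end. The three silver offcuts are on the board: bar at crop (415,352), tube (300,283), angle (353,229). The bracket is along the strip at (315,142). The red and turquoise pieces lie on the bench and are ignored. I'll turn the jaws along the board's x so that tool x is the sweep direction.

Emit:
servo_tool(offset=[[0.04, -0.027, 0], [0.08, -0.054, 0], [0.12, -0.081, 0], [0.16, -0.108, 0], [0.2, -0.135, 0]], rot=[[0, 0, -0.1], [0, 0, -0.2], [0, 0, -0.3], [0, 0, -0.4], [0, 0, -0.5]], claw=[-0.7, -0.7, -0.7, -0.7, -0.7])

```text
clock: 1.3
position: [0.2886, -0.2994, 0.2315]
eef_rot: [3.141, -0.0, 0.765]
contact_force: [1.1, -0.7, 0.7]
gripper_width: 0.161
```

Emit:
servo_tool(offset=[[0.044, -0.002, 0.004], [0.088, -0.003, 0.008], [0.132, -0.005, 0.012], [0.176, -0.006, 0.016], [0.22, -0.008, 0.02]], rot=[[0, 0, -0.1], [0, 0, -0.2], [0, 0, -0.3], [0, 0, -0.4], [0, 0, -0.5]], claw=[-0.7, -0.7, -0.7, -0.7, -0.7])

```text
clock: 1.8
position: [0.4425, -0.1417, 0.2114]
eef_rot: [3.141, 0.0, 1.266]
contact_force: [0.3, -1.0, -1.2]
gripper_width: 0.151
```

```bash
python3 -c "
from h import *
s=arm.observe();print(s['position'],s['eef_rot'],s['gripper_width'])
print(arm.get_calibration('wrist'))"
```

```text
[ 0.44253029 -0.14165567  0.21141962] [3.14070418e+00 1.96274632e-04 1.26618269e+00] 0.15106906885841337
{'fx': 432.33808459231614, 'fy': 432.33808459231614, 'cx': 322.4868329392951, 'cy': 235.16570717217877, 'distortion': array([-0.09901838,  0.        ,  0.        ,  0.        ,  0.        ]), 'tool_from_camera': array([[ 8.47070243e-05,  9.63438358e-01,  2.67930071e-01,
         6.83013918e-02],
       [ 9.99999975e-01, -1.37408836e-04,  1.77949122e-04,
        -1.98885411e-04],
       [ 2.08258969e-04,  2.67930049e-01, -9.63438345e-01,
        -1.43862513e-01],
       [ 0.00000000e+00,  0.00000000e+00,  0.00000000e+00,
         1.00000000e+00]])}
```

Emit:
servo_tool(offset=[[0.035, 0.021, 0.002], [0.07, 0.042, 0.004], [0.106, 0.063, 0.006], [0.106, 0.063, 0.006], [0.106, 0.063, 0.006]], rot=[[0, 0, -0.08], [0, 0, -0.16], [0, 0, -0.238], [0, 0, -0.238], [0, 0, -0.238]], claw=[-0.7, -0.7, -0.7, -0.7, -0.7])

```text
clock: 2.3
position: [0.5337, -0.0606, 0.2047]
eef_rot: [-3.14, 0.0, 1.501]
contact_force: [0.6, -0.5, 0.2]
gripper_width: 0.147
```

```bash
cat >> h.py <<'E'
from scipy.spatial.transform import Rotation as Ro
def wpix2w(uv,z,s):
    c=arm.get_calibration("wrist"); K=np.array([[c["fx"],0,c["cx"]],[0,c["fy"],c["cy"]],[0,0,1]])
    u=cv2.undistortPoints(np.array(uv,float).reshape(-1,1,2),K,c["distortion"]).reshape(-1,2)
    W=np.eye(4);W[:3,:3]=Ro.from_euler("xyz",s["eef_rot"]).as_matrix();W[:3,3]=s["position"]
    M=W@c["tool_from_camera"]; d=np.c_[u[:,0],-u[:,1],-np.ones(len(u))]@M[:3,:3].T; o=M[:3,3]
    return o+d*((z-o[2])/d[:,2])[:,None]
E
python3 - <<'E'
from h import *
s=arm.observe();print(s['position'],s['eef_rot'],s['gripper_width'])
cv2.imwrite("pics/w1.png",arm.get_image("wrist"))
for l,z in(("board",.058),("offcut_bar",.066),("offcut_tube",.078),("offcut_angle",.07),("bracket",.07)):
    for o in arm.outline_of("wrist",l)[:4]:
        ys,xs=np.nonzero(o["mask"]);P=wpix2w(np.c_[xs,ys],z,s)[:,:2]
        r=cv2.minAreaRect((P*1000).astype(np.float32)); print(l,round(o["p"],2),np.round(o["centre"]),P.mean(0).round(3),np.round(r[1]),np.round(cv2.boxPoints(r)).astype(int).tolist())
E
```

```text
[ 0.53365489 -0.06059239  0.20469419] [-3.14021356e+00  2.62675879e-04  1.50127661e+00] 0.14653940915591143
board 0.56 [375. 166.] [ 0.572 -0.028] [236. 247.] [[445, -145], [692, -162], [708, 73], [461, 90]]
offcut_bar 0.87 [267. 212.] [ 0.496 -0.053] [43. 26.] [[473, -63], [493, -78], [519, -44], [498, -29]]
offcut_bar 0.51 [339. 351.] [ 0.562 -0.176] [ 98. 231.] [[437, -222], [667, -248], [678, -151], [448, -125]]
offcut_tube 0.72 [334.  65.] [0.547 0.039] [22. 35.] [[527, 38], [557, 20], [568, 39], [537, 57]]
offcut_angle 0.85 [122.   9.] [0.418 0.081] [17. 36.] [[399, 74], [434, 69], [436, 86], [401, 90]]
offcut_angle 0.81 [150. 220.] [ 0.419 -0.05 ] [22. 32.] [[398, -50], [425, -67], [437, -48], [409, -31]]
offcut_angle 0.68 [409. 130.] [ 0.592 -0.002] [25. 37.] [[572, -7], [606, -22], [616, 0], [582, 16]]
offcut_angle 0.34 [267. 214.] [ 0.496 -0.053] [41. 25.] [[474, -62], [494, -77], [518, -44], [498, -29]]
bracket 0.66 [517.  67.] [0.663 0.03 ] [84. 36.] [[644, -12], [680, -14], [683, 70], [647, 72]]
```

View pics/w1.png

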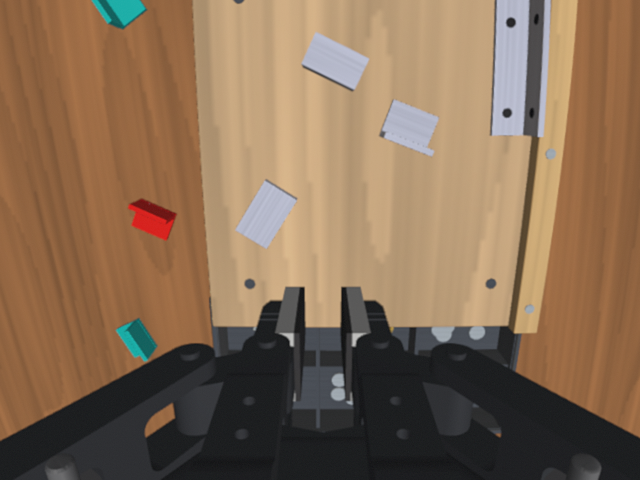

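Top and wrist measurements agree within about 2 mm: tube (0.547, 0.038), angle (0.592, -0.002), bar (0.496, -0.053). I'll start with the tube, closing the gap a little to clear the angle.

Emit:
servo_tool(offset=[[0.031, 0.004, 0], [0.062, 0.007, 0.01], [0.062, 0.007, 0.05], [0.062, 0.007, 0.09], [0.062, 0.007, 0.12]], rot=[[0, 0, 0], [0, 0, 0], [0, 0, 0], [0, 0, 0], [0, 0, 0]], claw=[-0.85, -0.85, -0.85, -0.85, -0.85])

```text
clock: 3.1
position: [0.5437, -0.0003, 0.0836]
eef_rot: [-3.14, 0.0, 1.499]
contact_force: [-0.2, -0.9, 0.1]
gripper_width: 0.074
```

Emit:
servo_tool(offset=[[0, 0, 0.01], [0, 0, 0.02], [0, 0, 0.02], [0, 0, 0.02]], rot=[[0, 0, 0], [0, 0, 0], [0, 0, 0], [0, 0, 0]], claw=[-0.85, -0.85, -0.85, -0.85])

```text
clock: 3.5
position: [0.5461, -0.0002, 0.0667]
eef_rot: [3.139, -0.0, 1.499]
contact_force: [0.2, -0.0, -0.1]
gripper_width: 0.074
```

Run:
```python
from h import *
print(arm.observe()['position'])
a=arm.get_image("wrist");b=arm.get_image("scene")
cv2.imwrite("pics/w2.png",np.hstack([cv2.resize(a,(400,300)),cv2.resize(b[200:350,190:390],(400,300))]))
```

```text
[ 5.46127935e-01 -2.44334584e-04  6.67438982e-02]
```

View pics/w2.png

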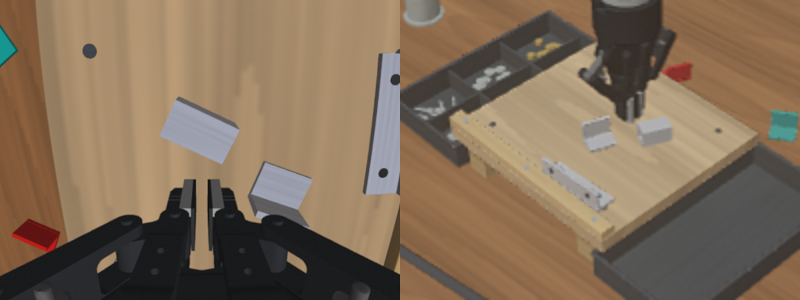

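The fingertips are just behind the tube and clear of the angle. Now I'll lower 3 mm and sweep.

Emit:
servo_tool(offset=[[0, 0, 0.003], [0.01, 0, 0.003], [0.02, 0, 0.003], [0.03, 0, 0.003], [0.04, 0, 0.003]], rot=[[0, 0, 0], [0, 0, 0], [0, 0, 0], [0, 0, 0], [0, 0, 0]], claw=[-0.85, -0.85, -0.85, -0.85, -0.85])

```text
clock: 4.1
position: [0.5479, 0.0412, 0.0624]
eef_rot: [3.141, -0.0, 1.501]
contact_force: [0.7, -0.7, 0.2]
gripper_width: 0.074
```

Emit:
servo_tool(offset=[[0.01, 0, 0], [0.02, 0, 0], [0.03, 0, 0], [0.04, 0, 0], [0.04, 0, 0]], rot=[[0, 0, 0], [0, 0, 0], [0, 0, 0], [0, 0, 0], [0, 0, 0]], claw=[-0.85, -0.85, -0.85, -0.85, -0.85])

```text
clock: 4.6
position: [0.5508, 0.0813, 0.0623]
eef_rot: [3.141, -0.0, 1.502]
contact_force: [-0.1, -0.5, -0.6]
gripper_width: 0.076
```

Run:
```python
from h import *
s=arm.observe();print(s['position'],s['contact_force'])
a=arm.get_image("wrist")
cv2.imwrite("pics/w3.png",cv2.resize(a,(400,300)))
```

```text
[0.55077498 0.08129786 0.06229724] [-0.07773691 -0.53564534 -0.55776373]
```

View pics/w3.png

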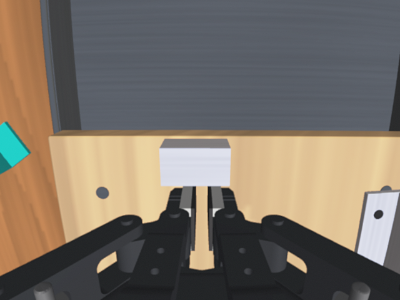

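The tube is squared up against the fingers and near the edge. I'll push it over, lift, and go back behind the angle.

Emit:
servo_tool(offset=[[0.01, 0, 0], [0.02, 0, 0], [0.03, 0, 0], [0.04, 0, 0], [0.046, 0, 0]], rot=[[0, 0, 0], [0, 0, 0], [0, 0, 0], [0, 0, 0], [0, 0, 0]], claw=[-0.85, -0.85, -0.85, -0.85, -0.85])

```text
clock: 5.15
position: [0.554, 0.1269, 0.0623]
eef_rot: [3.141, -0.0, 1.501]
contact_force: [0.6, 0.4, 0.5]
gripper_width: 0.076
```

Emit:
servo_tool(offset=[[0, 0, 0], [0, 0, -0.04], [-0.04, 0.01, -0.055], [-0.085, 0.025, -0.055], [-0.13, 0.04, -0.055]], rot=[[0, 0, 0], [0, 0, 0], [0, 0, 0], [0, 0, 0], [0, 0, 0]], claw=[-0.85, -0.85, -0.85, -0.85, -0.85])

```text
clock: 5.65
position: [0.5854, -0.0079, 0.1186]
eef_rot: [3.139, 0.0, 1.501]
contact_force: [0.3, -0.4, -0.2]
gripper_width: 0.074
```

Emit:
servo_tool(offset=[[-0.04, 0.012, 0], [-0.04, 0.012, 0], [-0.04, 0.012, 0]], rot=[[0, 0, 0], [0, 0, 0], [0, 0, 0]], claw=[-0.7, -0.7, -0.7])

```text
clock: 5.95
position: [0.5934, -0.0489, 0.117]
eef_rot: [-3.141, -0.0, 1.497]
contact_force: [-0.4, -0.3, 0.7]
gripper_width: 0.15
```

Run:
```python
from h import *
s=arm.observe();print(s['position'],s['contact_force'])
a=arm.get_image("wrist");b=arm.get_image("scene")
cv2.imwrite("pics/w4.png",np.hstack([cv2.resize(a,(400,300)),cv2.resize(b[220:370,220:420],(400,300))]))
for l in("offcut_tube","tray"):
  for n in("scene","wrist"): print(l,n,[(round(o["p"],2),np.round(o["centre"])) for o in arm.outline_of(n,l)][:3])
```

```text
[ 0.59342401 -0.04887489  0.11703468] [-0.39403099 -0.29611418  0.73339504]
offcut_tube scene [(0.72, array([350., 307.]))]
offcut_tube wrist [(0.42, array([130., 281.]))]
tray scene [(0.66, array([353., 305.]))]
tray wrist []
```

View pics/w4.png

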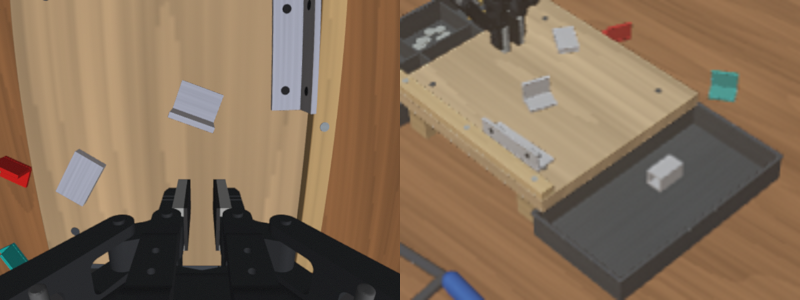

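The tube lies in the tray at scene crop (665,173). The fingertips are behind the angle, centred. Next I'll lower and sweep.

Emit:
servo_tool(offset=[[0, 0, 0.03], [0, 0, 0.055], [0, 0, 0.055], [0.015, 0, 0.055], [0.025, 0, 0.055]], rot=[[0, 0, 0], [0, 0, 0], [0, 0, 0], [0, 0, 0], [0, 0, 0]], claw=[-0.7, -0.7, -0.7, -0.7, -0.7])

```text
clock: 6.75
position: [0.5959, -0.0209, 0.0631]
eef_rot: [3.141, -0.001, 1.501]
contact_force: [-0.2, 0.6, 0.1]
gripper_width: 0.15
```

Emit:
servo_tool(offset=[[0.01, 0, 0], [0.02, 0, 0], [0.03, 0, 0], [0.04, 0, 0], [0.05, 0, 0]], rot=[[0, 0, 0], [0, 0, 0], [0, 0, 0], [0, 0, 0], [0, 0, 0]], claw=[-0.7, -0.7, -0.7, -0.7, -0.7])

```text
clock: 7.25
position: [0.5991, 0.0281, 0.0624]
eef_rot: [3.142, 0.0, 1.5]
contact_force: [0.2, 0.0, 0.8]
gripper_width: 0.149
```

Run:
```python
from h import *
s=arm.observe();print(s['position'],s['contact_force'])
a=arm.get_image("wrist")
cv2.imwrite("pics/w5.png",cv2.resize(a,(400,300)))
```

```text
[0.5990669  0.02813379 0.06240219] [0.24804951 0.02061123 0.84292686]
```

View pics/w5.png

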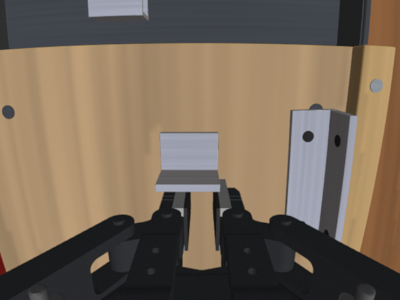

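Emit:
servo_tool(offset=[[0.01, 0, 0], [0.02, 0, 0], [0.03, 0, 0], [0.04, 0, 0], [0.05, 0, 0]], rot=[[0, 0, 0], [0, 0, 0], [0, 0, 0], [0, 0, 0], [0, 0, 0]], claw=[-0.7, -0.7, -0.7, -0.7, -0.7])

```text
clock: 7.8
position: [0.6026, 0.078, 0.0623]
eef_rot: [-3.142, -0.0, 1.5]
contact_force: [0.2, -0.1, -0.4]
gripper_width: 0.15
```

Emit:
servo_tool(offset=[[0.01, 0, 0], [0.02, 0, 0], [0.03, 0, 0], [0.04, 0, 0], [0.048, 0, 0]], rot=[[0, 0, 0], [0, 0, 0], [0, 0, 0], [0, 0, 0], [0, 0, 0]], claw=[-0.7, -0.7, -0.7, -0.7, -0.7])

```text
clock: 8.3
position: [0.606, 0.126, 0.0623]
eef_rot: [3.142, -0.0, 1.5]
contact_force: [0.4, 0.1, -0.1]
gripper_width: 0.154
```

Next, lift and go behind the bar, with the claw nearly shut so that its corner cannot enter the gap.

Emit:
servo_tool(offset=[[0, 0, -0.04], [-0.043, -0.017, -0.05], [-0.086, -0.034, -0.05], [-0.129, -0.051, -0.05], [-0.172, -0.068, -0.05]], rot=[[0, 0, 0], [0, 0, 0], [0, 0, 0], [0, 0, 0], [0, 0, 0]], claw=[-0.92, -0.92, -0.92, -0.92, -0.92])

```text
clock: 8.8
position: [0.5253, -0.0428, 0.1127]
eef_rot: [3.141, 0.0, 1.501]
contact_force: [0.7, -0.7, -0.7]
gripper_width: 0.043
```

Emit:
servo_tool(offset=[[-0.03, -0.013, 0], [-0.061, -0.026, 0], [-0.061, -0.026, 0], [-0.061, -0.026, 0]], rot=[[0, 0, 0], [0, 0, 0], [0, 0, 0], [0, 0, 0]], claw=[-0.92, -0.92, -0.92, -0.92])

```text
clock: 9.2
position: [0.4957, -0.1012, 0.1126]
eef_rot: [3.141, -0.0, 1.498]
contact_force: [0.1, 0.8, -0.4]
gripper_width: 0.042
```

Run:
```python
from h import *
s=arm.observe();print(s['position'],s['gripper_width'])
a=arm.get_image("wrist");b=arm.get_image("scene")
cv2.imwrite("pics/w6.png",np.hstack([cv2.resize(a,(400,300)),cv2.resize(b[220:370,220:420],(400,300))]))
for o in arm.outline_of("wrist","offcut_bar")[:2]:
        ys,xs=np.nonzero(o["mask"]);P=wpix2w(np.c_[xs,ys],.066,s)[:,:2]
        r=cv2.minAreaRect((P*1000).astype(np.float32)); print(round(o["p"],2),np.round(o["centre"]),P.mean(0).round(3),np.round(cv2.boxPoints(r)).astype(int).tolist())
```

```text
[ 0.49574854 -0.10120317  0.11259805] 0.041930866205189266
0.98 [315. 163.] [ 0.495 -0.054] [[473, -63], [493, -78], [518, -45], [497, -30]]
```

View pics/w6.png

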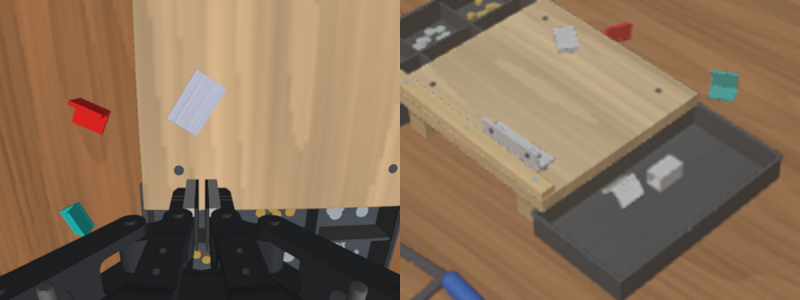

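The angle is also in the tray and the bracket looks unmoved. Now the bar.

Emit:
servo_tool(offset=[[0, 0, 0.03], [0, 0, 0.048], [0, 0, 0.0515], [0, 0, 0.0515], [0.01, 0, 0.0515]], rot=[[0, 0, 0], [0, 0, 0], [0, 0, 0], [0, 0, 0], [0, 0, 0]], claw=[-0.92, -0.92, -0.92, -0.92, -0.92])

```text
clock: 9.85
position: [0.4975, -0.0909, 0.0617]
eef_rot: [3.14, 0.0, 1.499]
contact_force: [0.7, 0.2, -0.3]
gripper_width: 0.039
```

Emit:
servo_tool(offset=[[0.01, 0, 0], [0.02, 0, 0], [0.03, 0, 0], [0.04, 0, 0], [0.05, 0, 0]], rot=[[0, 0, 0], [0, 0, 0], [0, 0, 0], [0, 0, 0], [0, 0, 0]], claw=[-0.92, -0.92, -0.92, -0.92, -0.92])

```text
clock: 10.35
position: [0.5001, -0.0399, 0.061]
eef_rot: [3.141, 0.0, 1.5]
contact_force: [-0.6, -0.6, 0.5]
gripper_width: 0.039
```

Run:
```python
from h import *
s=arm.observe();print(s['position'],s['contact_force'])
a=arm.get_image("wrist")
cv2.imwrite("pics/w7.png",cv2.resize(a,(400,300)))
```

```text
[ 0.50005804 -0.03989596  0.06102571] [-0.5800595  -0.60766848  0.51493459]
```

View pics/w7.png

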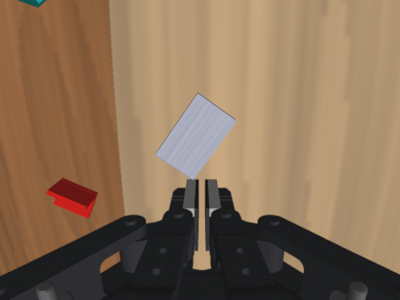

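Emit:
servo_tool(offset=[[0.01, 0, 0], [0.02, 0, 0], [0.03, 0, 0], [0.04, 0, 0], [0.05, 0, 0]], rot=[[0, 0, 0], [0, 0, 0], [0, 0, 0], [0, 0, 0], [0, 0, 0]], claw=[-0.92, -0.92, -0.92, -0.92, -0.92])

```text
clock: 10.9
position: [0.5035, 0.0098, 0.0608]
eef_rot: [-3.142, -0.0, 1.5]
contact_force: [0.1, -0.2, -0.4]
gripper_width: 0.041
```

Run:
```python
from h import *
s=arm.observe();print(s['position'],s['contact_force'])
a=arm.get_image("wrist")
cv2.imwrite("pics/w8.png",cv2.resize(a,(400,300)))
```

```text
[0.50353694 0.00982263 0.06079787] [ 0.05741825 -0.17663306 -0.44315694]
```

View pics/w8.png

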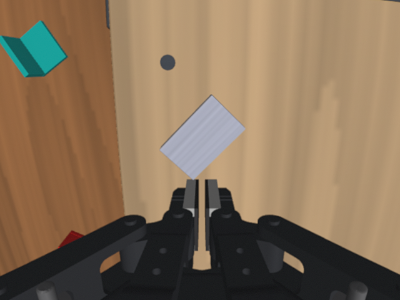

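The bar is turning slowly flat against the fingers, as wanted. I'll continue over the end.

Emit:
servo_tool(offset=[[0.01, 0, 0], [0.02, 0, 0], [0.03, 0, 0], [0.04, 0, 0], [0.05, 0, 0]], rot=[[0, 0, 0], [0, 0, 0], [0, 0, 0], [0, 0, 0], [0, 0, 0]], claw=[-0.92, -0.92, -0.92, -0.92, -0.92])

```text
clock: 11.45
position: [0.5071, 0.0597, 0.0608]
eef_rot: [-3.142, -0.0, 1.5]
contact_force: [0.0, -0.2, -0.7]
gripper_width: 0.036
```

Emit:
servo_tool(offset=[[0.01, 0, 0], [0.02, 0, 0], [0.03, 0, 0], [0.04, 0, 0], [0.05, 0, 0]], rot=[[0, 0, 0], [0, 0, 0], [0, 0, 0], [0, 0, 0], [0, 0, 0]], claw=[-0.92, -0.92, -0.92, -0.92, -0.92])

```text
clock: 11.95
position: [0.5107, 0.1096, 0.0608]
eef_rot: [3.142, -0.0, 1.5]
contact_force: [-0.2, -0.4, 0.3]
gripper_width: 0.036
```

Emit:
servo_tool(offset=[[0.01, 0, 0], [0.018, 0, 0], [0.018, 0, 0]], rot=[[0, 0, 0], [0, 0, 0], [0, 0, 0]], claw=[-0.92, -0.92, -0.92])

```text
clock: 12.25
position: [0.512, 0.1278, 0.0608]
eef_rot: [3.141, -0.0, 1.501]
contact_force: [0.5, 0.2, 0.3]
gripper_width: 0.042
```

Emit:
servo_tool(offset=[[0, 0, -0.04], [-0.03, 0, -0.08], [-0.06, 0, -0.12], [-0.1, 0, -0.14], [-0.14, 0, -0.14]], rot=[[0, 0, 0], [0, 0, 0], [0, 0, 0], [0, 0, 0], [0, 0, 0]], claw=[-0.92, -0.92, -0.92, -0.92, -0.92])

```text
clock: 12.75
position: [0.5042, -0.0144, 0.205]
eef_rot: [3.133, -0.0, 1.501]
contact_force: [2.0, 0.5, -1.8]
gripper_width: 0.037
```

Emit:
servo_tool(offset=[[-0.04, 0, 0], [-0.08, 0, 0], [-0.12, 0, 0], [-0.12, 0, 0], [-0.12, 0, 0]], rot=[[0, 0, 0], [0, 0, 0], [0, 0, 0], [0, 0, 0], [0, 0, 0]], claw=[-0.92, -0.92, -0.92, -0.92, -0.92])

```text
clock: 13.25
position: [0.493, -0.1337, 0.2007]
eef_rot: [-3.141, -0.0, 1.497]
contact_force: [0.6, 0.6, 0.2]
gripper_width: 0.04
```

Run:
```python
from h import *
print(arm.observe()['position'],arm.observe()['clock'])
a=arm.get_image("top");b=arm.get_image("scene")
cv2.imwrite("pics/w9.png",np.hstack([cv2.resize(a[120:330,200:410],(400,400)),cv2.resize(b[220:370,220:420],(400,400))]))
for l,z in(("tray",.034),("stock_box",.034),("offcut_bar",.01),("offcut_tube",.02),("offcut_angle",.015),("bracket",.07)):
    for o in arm.outline_of("top",l)[:4]:
        P,r=rect("top",o["mask"],z); print(l,round(o["p"],2),P.mean(0).round(3),np.round(cv2.boxPoints(r)).astype(int).tolist())
```

```text
[ 0.49295639 -0.13373664  0.20069972] 13.25
tray 0.92 [0.586 0.178] [[454, 110], [710, 96], [718, 228], [462, 243]]
tray 0.28 [0.597 0.127] [[581, 141], [582, 114], [613, 115], [612, 142]]
stock_box 0.87 [ 0.641 -0.191] [[423, -239], [683, -276], [699, -162], [440, -125]]
offcut_bar 0.61 [0.541 0.117] [[527, 137], [528, 97], [554, 98], [553, 138]]
offcut_tube 0.64 [0.552 0.146] [[533, 136], [569, 134], [571, 155], [535, 158]]
offcut_angle 0.73 [0.599 0.129] [[584, 143], [584, 116], [616, 116], [615, 144]]
offcut_angle 0.56 [ 0.392 -0.064] [[374, -67], [400, -82], [411, -61], [385, -46]]
offcut_angle 0.44 [0.392 0.106] [[374, 114], [389, 85], [411, 97], [396, 126]]
bracket 0.8 [0.663 0.031] [[646, -11], [676, -12], [679, 72], [649, 73]]
```

View pics/w9.png

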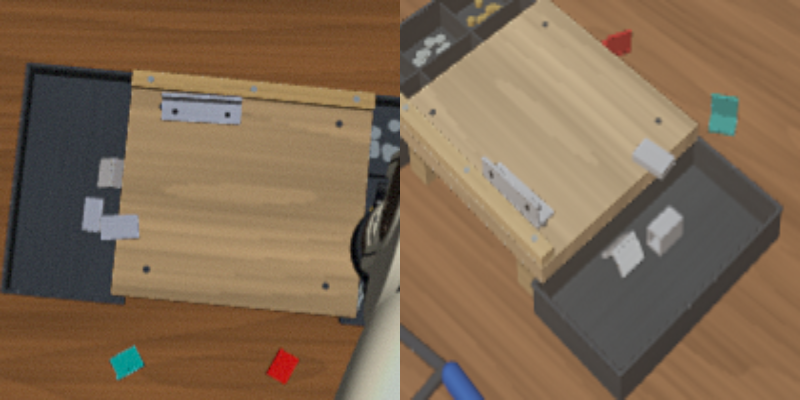

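The bar slipped past the fingers' +x side and rests half over the board's edge (top crop (118,228)). Everything else is as wanted. I'll measure it at board height.

Run:
```python
from h import *
for o in arm.outline_of("top","offcut_bar")[:2]:
    P,r=rect("top",o["mask"],.066); print(round(o["p"],2),P.mean(0).round(3),np.round(cv2.boxPoints(r)).astype(int).tolist())
```

```text
0.61 [0.535 0.113] [[522, 132], [523, 94], [547, 95], [546, 133]]
```

Emit:
servo_tool(offset=[[0.045, 0.005, 0], [0.09, 0.01, 0], [0.135, 0.015, 0.01], [0.175, 0.02, 0.03], [0.206, 0.025, 0.05]], rot=[[0, 0, 0], [0, 0, 0], [0, 0, 0], [0, 0, 0], [0, 0, 0]], claw=[-0.85, -0.85, -0.85, -0.85, -0.85])

```text
clock: 14.2
position: [0.5336, 0.0738, 0.1508]
eef_rot: [3.14, -0.001, 1.502]
contact_force: [-0.3, -0.4, 0.3]
gripper_width: 0.076
```

Emit:
servo_tool(offset=[[0, 0, 0.02], [0, 0, 0.04], [0, 0, 0.04], [0, 0, 0.04]], rot=[[0, 0, 0], [0, 0, 0], [0, 0, 0], [0, 0, 0]], claw=[-0.85, -0.85, -0.85, -0.85])

```text
clock: 14.6
position: [0.5328, 0.0712, 0.1109]
eef_rot: [-3.141, 0.0, 1.5]
contact_force: [0.7, -0.2, 0.4]
gripper_width: 0.074
```

Run:
```python
from h import *
s=arm.observe();print(s['position'],s['contact_force'])
a=arm.get_image("wrist")
cv2.imwrite("pics/w10.png",cv2.resize(a,(400,300)))
for o in arm.outline_of("wrist","offcut_bar")[:2]:
        ys,xs=np.nonzero(o["mask"]);P=wpix2w(np.c_[xs,ys],.066,s)[:,:2]
        r=cv2.minAreaRect((P*1000).astype(np.float32)); print(round(o["p"],2),np.round(o["centre"]),P.mean(0).round(3),np.round(cv2.boxPoints(r)).astype(int).tolist())
```

```text
[0.53277453 0.07121539 0.11088724] [ 0.70760894 -0.15964018  0.37152271]
0.76 [319. 172.] [0.534 0.114] [[520, 133], [523, 93], [548, 94], [546, 135]]
```

View pics/w10.png

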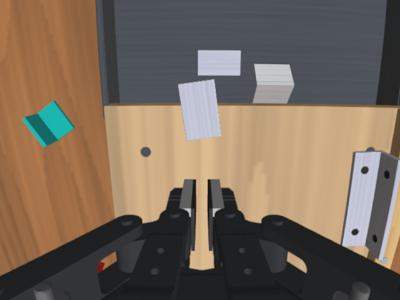

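The fingertips are centred behind the bar's end face, with about 10 mm of clearance. Lower and push.

Emit:
servo_tool(offset=[[0, 0, 0.03], [0, 0, 0.047], [0, 0, 0.0498], [0, 0, 0.0498], [0.008, 0, 0.0498]], rot=[[0, 0, 0], [0, 0, 0], [0, 0, 0], [0, 0, 0], [0, 0, 0]], claw=[-0.85, -0.85, -0.85, -0.85, -0.85])

```text
clock: 15.2
position: [0.5347, 0.0786, 0.0626]
eef_rot: [3.139, -0.0, 1.498]
contact_force: [0.1, 0.3, -1.0]
gripper_width: 0.073
```

Emit:
servo_tool(offset=[[0.01, 0, 0], [0.02, 0, 0], [0.03, 0, 0], [0.04, 0, 0], [0.048, 0, 0]], rot=[[0, 0, 0], [0, 0, 0], [0, 0, 0], [0, 0, 0], [0, 0, 0]], claw=[-0.85, -0.85, -0.85, -0.85, -0.85])

```text
clock: 15.7
position: [0.537, 0.1282, 0.0611]
eef_rot: [3.141, -0.0, 1.501]
contact_force: [0.4, -1.3, 0.8]
gripper_width: 0.072
```

Emit:
servo_tool(offset=[[0, 0, 0], [0, 0, 0], [0, 0, -0.04], [-0.03, 0, -0.08], [-0.06, 0, -0.12]], rot=[[0, 0, 0], [0, 0, 0], [0, 0, 0], [0, 0, 0], [0, 0, 0]], claw=[-0.85, -0.85, -0.85, -0.85, -0.85])

```text
clock: 16.2
position: [0.5321, 0.0665, 0.1819]
eef_rot: [-3.14, 0.001, 1.501]
contact_force: [1.6, -0.4, -0.3]
gripper_width: 0.077
```

Emit:
servo_tool(offset=[[-0.04, 0, 0], [-0.08, 0, 0], [-0.12, 0, 0], [-0.16, 0, 0], [-0.18, 0, 0]], rot=[[0, 0, 0], [0, 0, 0], [0, 0, 0], [0, 0, 0], [0, 0, 0]], claw=[-0.85, -0.85, -0.85, -0.85, -0.85])

```text
clock: 16.7
position: [0.5191, -0.116, 0.181]
eef_rot: [-3.141, 0.001, 1.496]
contact_force: [0.3, 0.3, -1.2]
gripper_width: 0.074
```

Run:
```python
from h import *
print(arm.observe()['position'],arm.observe()['clock'])
a=arm.get_image("top");b=arm.get_image("scene")
cv2.imwrite("pics/w11.png",np.hstack([cv2.resize(a[120:330,200:410],(400,400)),cv2.resize(b[220:370,220:420],(400,400))]))
for l,z in(("tray",.034),("offcut_bar",.01),("offcut_tube",.02),("offcut_angle",.015),("bracket",.07)):
    for o in arm.outline_of("top",l)[:2]:
        P,r=rect("top",o["mask"],z); print(l,round(o["p"],2),P.mean(0).round(3),np.round(cv2.boxPoints(r)).astype(int).tolist())
```

```text
[ 0.51905394 -0.11598224  0.18104022] 16.7
tray 0.69 [0.586 0.177] [[454, 108], [711, 96], [718, 230], [461, 242]]
offcut_bar 0.44 [0.541 0.131] [[527, 139], [528, 120], [553, 121], [553, 140]]
offcut_tube 0.71 [0.553 0.147] [[534, 140], [567, 136], [569, 152], [537, 156]]
offcut_angle 0.68 [0.598 0.13 ] [[581, 143], [582, 116], [616, 116], [615, 144]]
offcut_angle 0.47 [0.393 0.105] [[375, 113], [391, 86], [411, 98], [395, 125]]
bracket 0.71 [0.662 0.03 ] [[644, -11], [676, -13], [681, 72], [649, 74]]
```

The viewer limit is reached, so I'll check the bar's height numerically from two views.

Run:
```python
from h import *
arm.get_image("scene"); arm.get_image("top")
def proj(n,P):
    c=arm.get_calibration(n);K=np.array([[c["fx"],0,c["cx"]],[0,c["fy"],c["cy"]],[0,0,1]])
    T=c["camera_from_world"];q=np.atleast_2d(P)@T[:3,:3].T+T[:3,3];q=q*[1,-1,-1]
    return cv2.projectPoints(q.reshape(-1,1,3),np.zeros(3),np.zeros(3),K,c["distortion"])[0].reshape(-1,2)
t=arm.outline_of("top","offcut_bar"); s=arm.outline_of("scene","offcut_bar")
for o in s[:3]:
    m=o["mask"]; ys,xs=np.nonzero(m); print("scene",round(o["p"],2),o["centre"],m.sum(),cv2.boxPoints(cv2.minAreaRect(np.c_[xs,ys].astype(np.float32))).round(0).tolist())
m=t[0]["mask"];ys,xs=np.nonzero(m);print("top",t[0]["p"],m.sum(),xs.min(),xs.max(),ys.min(),ys.max())
tips=np.array([[xs.min(),ys.min()],[xs.min(),ys.max()],[xs.mean(),ys.mean()]])
for z in(.005,.015,.025,.035,.045,.055,.066):
    print(z,pix2w("top",tips,z)[:,:2].round(3).tolist(),proj("scene",pix2w("top",tips,z)).round(0).tolist())
# near edges for reference in scene
E=[[.527,.1165,.058],[.553,.1145,.058],[.54,.107,.034]]
print("edge",proj("scene",np.array(E)).round(0).tolist())
g=cv2.cvtColor(arm.get_image("scene"),cv2.COLOR_BGR2GRAY)
print(g[284:320:1,324:366:1][::1,::2])
```

```text
scene 0.61 [352.8, 290.0] 199 [[342.0, 283.0], [353.0, 280.0], [359.0, 297.0], [348.0, 301.0]]Traceback (most recent call last):
  File "<stdin>", line 10, in <module>
IndexError: list index out of range
```

Run:
```python
from h import *
def proj(n,P):
    c=arm.get_calibration(n);K=np.array([[c["fx"],0,c["cx"]],[0,c["fy"],c["cy"]],[0,0,1]])
    T=c["camera_from_world"];q=np.atleast_2d(P)@T[:3,:3].T+T[:3,3];q=q*[1,-1,-1]
    return cv2.projectPoints(q.reshape(-1,1,3),np.zeros(3),np.zeros(3),K,c["distortion"])[0].reshape(-1,2)
for z in(.005,.015,.025,.035,.045,.055,.066):
    print(z,"tips in scene",proj("scene",np.array([[*p[:2],z] for p in pix2w("top",proj("top",[[.527,.139,.01],[.553,.140,.01],[.540,.131,.01]]),z)])).round(0).tolist())
print("board edge",proj("scene",[[.527,.1165,.058],[.553,.1145,.058]]).round(0).tolist(),"tray wall top",proj("scene",[[.527,.107,.034],[.553,.105,.034]]).round(0).tolist())
print("tube",[(o["p"],o["centre"]) for o in arm.outline_of("scene","offcut_tube")][:2])
ims=arm.get_image("scene")[272:316,330:372]
g=cv2.cvtColor(ims,cv2.COLOR_BGR2GRAY); sat=ims[...,2].astype(int)-ims[...,0]
# W wood, # bright metal, + mid metal, . dark
for r in range(g.shape[0]): print(r+272,"".join("W" if sat[r,c]>25 else "#" if g[r,c]>165 else "+" if g[r,c]>105 else "-" if g[r,c]>80 else "." for c in range(g.shape[1])))
```

```text
0.005 tips in scene [[357.0, 301.0], [350.0, 308.0], [351.0, 303.0]]
0.015 tips in scene [[357.0, 298.0], [350.0, 304.0], [351.0, 299.0]]
0.025 tips in scene [[357.0, 294.0], [350.0, 301.0], [351.0, 296.0]]
0.035 tips in scene [[358.0, 291.0], [351.0, 297.0], [351.0, 292.0]]
0.045 tips in scene [[358.0, 287.0], [351.0, 293.0], [351.0, 288.0]]
0.055 tips in scene [[358.0, 283.0], [351.0, 289.0], [351.0, 284.0]]
0.066 tips in scene [[358.0, 279.0], [351.0, 285.0], [351.0, 280.0]]
board edge [[350.0, 279.0], [342.0, 285.0]] tray wall top [[347.0, 285.0], [338.0, 291.0]]
tube [(0.54, [350.7, 306.1])]
272 WWWWWWWWWWWWWWWWWWWWWWWWWWWWWWWWWWWWWWW---
273 WWWWWWWWWWWWWWWWWWWWWWWWWWWWWWWWWWWWW...--
274 WWWWWWWWWWWWWWWWWWWWWWWWWWWWWWWWWWWW......
275 WWWWWWWWWWWWWWWWWWWWWWWWWWWWWWWWWW........
276 WWWWWWWWWWWWWWWWWWWWWWWWWWWWWWWWW.........
277 WWWWWWWWWWWWWWWWWWWWWWWWWWWWWWW...........
278 WWWWWWWWWWWWWWWWWWWWWWWWWWWWWW............
279 WWWWWWWWWWWWWWWWWWWWWWWWWWWWW.............
280 WWWWWWWWWWWWWWWWWWWW++++WWW...............
281 WWWWWWWWWWWWWWWWWW+###++WW................
282 WWWWWWWWWWWWWWWWW#++++
[... 871 characters left out ...]
.........---------++##########++----------
302 .......---------++############++----------
303 ......---------+############+++-----------
304 .....---------+############++++-----------
305 ....---------+###########++++++-----------
306 ...---+------+++########+++++++-----------
307 ---+++#+.----+++++#####++++++++-----------
308 -+++###+-----+++++###+++++++++------------
309 +++###+#+-.--++++##++++++++++-------------
310 +###+####+.-.+++###+++++++++--------------
311 ##########---++####++++++++---------------
312 #+########+.-.-+####+++++-.---------------
313 ##########+-----++##++++------------------
314 ###########+.----++++++-------------------
315 ###########+.----.-++---------------------
```

The bar's top end leans on the board edge and its foot stands on the tube (centre about 40 mm up). That is too marginal, so I'll nudge it sideways off the tube with the shut fingertips just outside the board's end.

Emit:
servo_tool(offset=[[0.045, 0.008, 0], [0.09, 0.016, 0], [0.135, 0.024, 0], [0.18, 0.032, 0], [0.22, 0.038, 0]], rot=[[0, 0, 0], [0, 0, 0], [0, 0, 0], [0, 0, 0], [0, 0, 0]], claw=[-1, -1, -1, -1, -1])

```text
clock: 17.85
position: [0.5738, 0.1067, 0.1811]
eef_rot: [3.141, -0.0, 1.501]
contact_force: [0.2, -0.0, -0.3]
gripper_width: 0.003
```

Emit:
servo_tool(offset=[[0.033, 0.003, 0.03], [0.033, 0.003, 0.06], [0.033, 0.003, 0.075], [0.033, 0.003, 0.075], [0.033, 0.003, 0.075]], rot=[[0, 0, 0], [0, 0, 0], [0, 0, 0], [0, 0, 0], [0, 0, 0]], claw=[-1, -1, -1, -1, -1])

```text
clock: 18.35
position: [0.5788, 0.1371, 0.1062]
eef_rot: [-3.141, 0.0, 1.5]
contact_force: [-0.2, -0.2, -0.0]
gripper_width: -0.001
```

Run:
```python
from h import *
s=arm.observe();print(s['position'],s['eef_rot'],s['contact_force'])
arm.get_image("wrist")
for l,z in(("offcut_bar",.04),("offcut_tube",.02),("offcut_angle",.02),("board",.058)):
  for o in arm.outline_of("wrist",l)[:2]:
    ys,xs=np.nonzero(o["mask"]);P=wpix2w(np.c_[xs,ys],z,s)[:,:2]
    print(l,round(o["p"],2),np.round(o["centre"]),P.min(0).round(3),P.max(0).round(3),xs.min(),xs.max(),ys.min(),ys.max())
```

```text
[0.57880174 0.13713222 0.1062002 ] [-3.14138921e+00  3.41997619e-05  1.50001845e+00] [-0.20054962 -0.21144983 -0.04900072]
offcut_bar 0.82 [243. 277.] [0.518 0.107] [0.553 0.144] 211 271 247 312
offcut_tube 0.85 [274. 231.] [0.533 0.133] [0.571 0.16 ] 240 306 206 251
offcut_angle 0.74 [359. 254.] [0.582 0.112] [0.615 0.147] 331 389 225 281
offcut_angle 0.64 [ 29. 308.] [0.373 0.083] [0.422 0.131] 0 68 272 344
board 0.75 [401. 333.] [0.461 0.039] [0.711 0.127] 97 586 297 435
```

Emit:
servo_tool(offset=[[0, 0, 0.02], [0, 0, 0.04], [0, 0, 0.055], [0, 0, 0.066], [0, 0, 0.066]], rot=[[0, 0, 0], [0, 0, 0], [0, 0, 0], [0, 0, 0], [0, 0, 0]], claw=[-1, -1, -1, -1, -1])

```text
clock: 19.1
position: [0.5778, 0.1365, 0.0388]
eef_rot: [-3.139, 0.001, 1.499]
contact_force: [0.1, -0.5, -0.4]
gripper_width: 0.002
```

Emit:
servo_tool(offset=[[0, -0.01, 0], [0, -0.02, 0], [0, -0.03, 0], [0, -0.04, 0], [0, -0.05, 0]], rot=[[0, 0, 0], [0, 0, 0], [0, 0, 0], [0, 0, 0], [0, 0, 0]], claw=[-1, -1, -1, -1, -1])

```text
clock: 19.6
position: [0.5279, 0.1407, 0.0405]
eef_rot: [3.141, -0.0, 1.5]
contact_force: [-0.5, 1.0, -0.2]
gripper_width: 0.001
```

Run:
```python
from h import *
s=arm.observe();print(s['position'],s['contact_force'])
arm.get_image("wrist");arm.get_image("scene")
for l,z in(("offcut_bar",.03),("offcut_tube",.02)):
  for n in("wrist","scene"):
   for o in arm.outline_of(n,l)[:2]:
    ys,xs=np.nonzero(o["mask"]);P=wpix2w(np.c_[xs,ys],z,s)[:,:2]
    print(l,n,round(o["p"],2),np.round(o["centre"]),P.min(0).round(3),P.max(0).round(3),xs.min(),xs.max(),ys.min(),ys.max())
```

```text
[0.52792286 0.14065305 0.04049026] [-0.45725575  1.03000048 -0.2454596 ]
offcut_bar wrist 0.7 [256. 322.] [0.486 0.118] [0.522 0.148] 220 307 281 354
offcut_bar scene 0.61 [359. 298.] [0.542 0.14 ] [0.544 0.142] 358 363 293 298
offcut_tube wrist 0.69 [369. 274.] [0.526 0.128] [0.567 0.162] 317 418 238 312
offcut_tube scene 0.54 [350. 306.] [0.536 0.127] [0.543 0.135] 343 361 299 316
```

Now lift straight up, retreat and check from both fixed cameras.

Emit:
servo_tool(offset=[[0.003, 0.006, 0], [0.003, 0.006, -0.04], [0.003, 0.006, -0.08], [0.003, 0.006, -0.12], [0.003, 0.006, -0.14]], rot=[[0, 0, 0], [0, 0, 0], [0, 0, 0], [0, 0, 0], [0, 0, 0]], claw=[-1, -1, -1, -1, -1])

```text
clock: 20.4
position: [0.5377, 0.1437, 0.1841]
eef_rot: [3.135, -0.002, 1.5]
contact_force: [0.9, 0.3, 0.4]
gripper_width: 0.001
```

Emit:
servo_tool(offset=[[-0.045, 0, 0], [-0.09, 0, 0], [-0.135, 0, 0], [-0.18, 0, 0], [-0.22, 0, 0]], rot=[[0, 0, 0], [0, 0, 0], [0, 0, 0], [0, 0, 0], [0, 0, 0]], claw=[-1, -1, -1, -1, -1])

```text
clock: 20.9
position: [0.5199, -0.0785, 0.1802]
eef_rot: [3.141, 0.0, 1.499]
contact_force: [-0.9, 0.2, 0.4]
gripper_width: 0.001
```

Emit:
servo_tool(offset=[[-0.04, 0, 0], [-0.04, 0, 0], [-0.04, 0, 0]], rot=[[0, 0, 0], [0, 0, 0], [0, 0, 0]], claw=[-1, -1, -1])

```text
clock: 21.2
position: [0.5171, -0.1174, 0.1799]
eef_rot: [3.141, -0.0, 1.497]
contact_force: [0.1, 0.1, 0.1]
gripper_width: 0.001
```

Run:
```python
from h import *
print(arm.observe()['position'],arm.observe()['contact_force'])
arm.get_image("top"); ims=arm.get_image("scene")[272:316,330:380]
for l,z in(("tray",.034),("stock_box",.034),("offcut_bar",.01),("offcut_tube",.02),("offcut_angle",.015),("bracket",.07)):
    for o in arm.outline_of("top",l)[:2]:
        P,r=rect("top",o["mask"],z); print(l,round(o["p"],2),P.mean(0).round(3),np.round(cv2.boxPoints(r)).astype(int).tolist())
for o in arm.outline_of("scene","offcut_bar")[:2]: print("scene bar",o["p"],o["centre"],o["mask"].sum(), pix2w("scene",[o["centre"]],.01).round(3),pix2w("scene",[o["centre"]],.03).round(3))
g=cv2.cvtColor(ims,cv2.COLOR_BGR2GRAY); sat=ims[...,2].astype(int)-ims[...,0]
for r in range(g.shape[0]): print(r+272,"".join("W" if sat[r,c]>25 else "#" if g[r,c]>165 else "+" if g[r,c]>105 else "-" if g[r,c]>80 else "." for c in range(g.shape[1])))
```

```text
[ 0.51705023 -0.11737224  0.179918  ] [0.14329645 0.14186727 0.10878805]
tray 0.8 [0.587 0.178] [[454, 108], [710, 95], [718, 231], [462, 244]]
tray 0.22 [ 0.577 -0.009] [[446, -145], [695, -161], [712, 109], [463, 125]]
offcut_tube 0.53 [0.552 0.146] [[532, 137], [570, 133], [572, 156], [535, 160]]
offcut_tube 0.46 [0.673 0.03 ] [[654, -14], [687, -16], [693, 74], [659, 76]]
offcut_angle 0.73 [0.392 0.105] [[374, 113], [389, 85], [410, 97], [395, 124]]
offcut_angle 0.57 [ 0.392 -0.064] [[373, -68], [400, -81], [410, -59], [384, -46]]
bracket 0.86 [0.663 0.03 ] [[646, -11], [676, -12], [679, 72], [650, 73]]
bracket 0.15 [ 0.674 -0.253] [[672, -255], [673, -256], [675, -251], [674, -251]]
scene bar 0.46 [368.0, 296.2] 176 [[0.503 0.15  0.01 ]] [[0.519 0.162 0.03 ]]
272 WWWWWWWWWWWWWWWWWWWWWWWWWWWWWWWWWWWWWWW---WWWWWWWW
273 WWWWWWWWWWWWWWWWWWWWWWWWWWWWWWWWWWWWW....--WWWWWWW
274 WWWWWWWWWWWWWWWWWWWWWWWWWWWWWWWWWWWW......---WWWWW
275 WWWWWWWWWWWWWWWWWWWWWWWWWWWWWWWWWW..........--WWWW
276 WWWWWWWWWWWWWWWWWWWWWWWWWWWWWWWWW............---WW
277 WWWWWWWWWWWWWWWWWWWWWWWWWWWWWWW...............
[... 1394 characters left out ...]
-----++###########+++---.--+++----------
304 .....---------+############++++------...----------
305 ....---------+###########++++++-------------------
306 ...---+------+++########+++++++-------------------
307 ---+++#+.----++++######++++++++-------------------
308 -+++###+-----+++++###+++++++++--------------------
309 +++###+#+----++++++#+++++++++-.-------------------
310 +########+.--+++###+++++++++----------------------
311 ##########---+#####++++++++-----------------------
312 #+########+..-++###++++++-.-----------------------
313 ##########+---.-+##+++++--------------------------
314 ###########+.--.-+++++----------------------------
315 ###########+.-----+++-----------------------------
```

The bar now lies flat on the tray floor at about (0.503, 0.150), beside the tube. The tray and bracket read unchanged. I'll open the fingers slightly so they don't touch each other, then hand in.

Emit:
servo_tool(offset=[[0, 0, 0], [0, 0, 0], [0, 0, 0], [0, 0, 0], [0, 0, 0]], rot=[[0, 0, 0], [0, 0, 0], [0, 0, 0], [0, 0, 0], [0, 0, 0]], claw=[-0.5, -0.5, -0.5, -0.5, -0.5])

```text
clock: 22.15
position: [0.5166, -0.1163, 0.18]
eef_rot: [-3.142, -0.0, 1.5]
contact_force: [0.3, -0.5, -0.1]
gripper_width: 0.247
```

```bash
python3 -c "
from h import *
print(arm.hand_in())"
```

```text
the job is handed in; nothing more can be done
None
```

All three offcuts are in the scrap tray at the +y end, and I handed the job in at about 22 s. No verdict is reported.

- **Tube and angle:** each went over the end in one sweep.
- **Bar:** it slipped past the fingers on the first sweep. The second push left it leaning on the board edge with its foot on the tube. I then nudged it sideways with the shut fingertips until it dropped flat onto the tray floor.

**Last checks, from the fixed cameras:**
- The bar is on the tray floor at about (0.503, 0.150), and the tube is at (0.552, 0.146).
- The angle was last located in the tray at about (0.598, 0.130), before the bar nudge. The detector missed it in the final top picture, but the same bright patch was still there in the final scene picture.
- The bracket and tray read within about 5 mm of where they started.
- The arm ended clear at z = 0.18 m, with near-zero contact force.

**Not confirmed at the end:**
- The stock box was hidden by the arm in the final top view, and its earlier reading was partly covered. Nothing came near it.
- I did not measure the spool and pliers again. The arm never went near them.
- I reached the picture limit before the last bar move, so that part was checked by numbers only.

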